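# Fit the attachment plate on the orbital shaker

### The arm

A 6-joint arm with a two-finger parallel gripper is mounted at the origin on the work surface. World frame = base frame: x ahead of the robot, y to its left, z up, the work surface at z = 0. Lengths are in m, angles in degrees, forces in N, time in s.
With the tool pointing down it reaches from about 0.2 to 0.875 m from the base axis. Payload 3.4 kg.
Tool frame: the origin (TCP) lies midway between the tips of the shut fingers; the grasp point (between the pads) lies grip_depth behind it (grip_depth is the distance from the TCP to the grasp point, in m); z points along the fingers, y is the line along which they close (so a half turn about z gives the same grasp; the last joint's range is limited). The gripper opens to 94 mm and grips with 3 to 60 N. Pads are 16 mm wide; open, the fingers measure 119 mm over their backs; the gripper's body (75 mm by 177 mm) begins 78 mm behind the grasp point.
Start: joints at [63.999, 15.808, 86.224, -0, 77.962, -6.933], TCP at [0.188, 0.543, 0.205] pointing down, gripper open.
Joint ranges: [-165.64, 165.64], [-43.16, 119.46], [12.63, 154.43], [-67.54, 247.53], [6.08, 155.33], [-154.97, 154.97]. Speed limits (degrees/s): [147.25, 147.25, 180, 180, 180, 180].

### API

Orientations are given as [roll, pitch, yaw] about the fixed x, y, z axes, in that order (R = Rz(yaw) Ry(pitch) Rx(roll)).
In Python, from rig import * gives the robot as it stands.
- The arm moves only by the tool carry_out, never from a script. Its argument "plan" is one flat list of numbers, 7 for each row, row after row: the shift along the world's x, y, z in m, then the turn, a rotation vector about the world's x, y, z in rad, then the closure in counts, from 0 (fully open) to 255 (shut). In form: [x, y, z, rx, ry, rz, hand, x, y, z, rx, ry, rz, hand, ...]. A call has 1 to 10 rows; each row shifts and turns the commanded pose from where the row before left it; what a row does not reach is not made up. A row lasts 1/12 s, in which the tool goes at most 41.7 mm and 7.16 degrees, less where a joint would pass 70% of its speed; a pose out of reach is approached as far as the arm can. A call is refused whole if a number of a shift passes 0.0417 or a number of a turn 0.125, either way. A call with a gripper value outside its range is refused whole. The fingers move at their own pace and stop on an object; "grip_force" is the grip in N (left out, the last holds). Time passes only in rows, so rows that do not move let the fingers close. It gives the time, the measured TCP pose, the force, the opening and the grip force at its end, in the units of the state.
- sense(): the state, without advancing time (a new reading comes with each control period).
- capture(name): name is "scene" or "top" or "wrist"; returns the picture (420x560x3 uint8, blue, green, red); there is no depth.
- calibration(name): a dict with "fx", "fy", "cx", "cy" (pixels), "k1" (the pictures are not rectified: a ray, as slopes to the right and down, at radius r is drawn at 1 + k1 r^2 times it, then the intrinsics apply), "rvec" (rotation vector, rad) and "tvec" (3), from world to camera coordinates, as OpenCV has them. Camera axes: x right, y down, z forward; pixel columns grow to the right and rows downward; lengths in m; the calibration is good to about 2 mm. A picture is of the moment at which its call begins: read the wrist's pose just before it. calibration takes no time and is no camera call; for the wrist camera it gives the pose at the moment of the call.
- sign_off(): hands the job in; it is judged then, once.
Trained networks look in the newest picture that a camera, given by its name, has taken for a name from the list of things; names that differ only in an ending like _2 or _b are one class to them, and where a whole thing is asked for, a point or a joint stands for the part that bears it (a point fixed in the world has none). Each returns a list of dicts, best first, with "conf" (0 to 1); they miss things now and then, are a little off and sometimes report something else, mostly with a low value. They report only what shows in the picture. A call takes as long as a camera call. They do not tell look-alikes from the thing itself.
- find_in(camera, thing): "at" ([x, y, z] in m, in the coordinates of the camera as it stood for that picture, good to about 4 mm: the middle of the surface that is visible of it).
The state is a dict: "t": time; "joint_positions": joint angles; "joint_vel": joint speeds; "effort": joint torques, N m; "position": TCP position; "orientation": TCP orientation; "force": force on the tool from outside, world axes, zero at the start; "moment": the same for the moment, N m; "grip_width": finger opening in m; "finger_force": force on a finger pad.
Only numpy, scipy, OpenCV 4.12 (cv2) and the standard library are available. Lean on these libraries where they do the work, as an engineer would, in place of code of your own. Each camera call takes 0.05 s, during which the arm holds its last target. There are 200 camera calls.

### The job

Fit the attachment plate that has two large round holes onto the orbital shaker, so that both holes drop over the two studs and the plate lies flat on the shaker's table. Keep hold of it until it is down on the studs or the table: do not drop it from above them. Leave the other plate, the one with four small corner holes, where it lies.

Things in the scene. Friction and masses are not known exactly. Their poses are not given: they have to be found in the camera images.
- plate_handle (a point): The plate to fit: loose steel plate 180 (x) x 100 (y) x 6 mm, 0.25-0.45 kg, flat on the bench, two 32 mm through holes 58 mm either side of its middle along x. On its middle stands a grey handle block 50 long (x), 14 thick (y), 50 mm tall. This point: the handle's centre, 31 mm above the plate's underside; z up. Half a turn about z fits as well.
- other_handle (a point): The other plate, to be left alone: same outline, steel and handle, but with only four small 9 mm holes at its corners. It lies flat on the bench beside the first; which is nearer the shaker varies. This point: the centre of its handle, 31 mm above its underside, same axes.
- shaker_table (a point): Fixed shaker: white housing 220 x 220 mm, grey table 210 (x) x 150 mm, its top 76 mm above the bench, two steel studs 12 mm thick, 18 mm tall, tapered tips, 58 mm either side of the middle along x. This point: midway between the studs on the table's top; z up. A seated plate has its middle over this point, x axes parallel, about 10 mm of play.
Not all that is in view belongs to the job. What is shaped like the part that bears plate_handle but green, purple or red is not meant.

How it is judged:
By the outcome, as a careful person would: the job done as asked, in the order asked, and still so for the second after the job is handed in, with the robot touching nothing.
It also fails if it takes over 38 s, if anything falls off the work surface, if the arm or the gripper's body presses on something with over 40 N, if the wrist force passes 120 N, or if a joint passes its speed limit or range.

## Working session

There is one attempt and no reset: what is moved stays moved. The work goes in short steps, Python scripts to look and compute and a tool call to move; the robot and the scene stay as the last step left them, time stands still between calls to the robot, and variables do not carry over. Pictures are saved under pics/ and viewed, at most 10 in all, crops included, and the job is handed in when it is done.

Besides the shell and the picture viewer there is one more tool, called after ">>>" by a JSON object that holds its "fn" and its "kwargs", one argument or row to a line. carry_out: Moves the arm, as the interface text tells. Its arguments: {"type":"object","properties":{"plan":{"type":"array","items":{"type":"number"}},"grip_force":{"type":"number"}},"required":["plan"]}

```bash
mkdir -p pics; cat > h.py <<'E'
from rig import *
import numpy as np, cv2
def cam(n):
    c=calibration(n); R=cv2.Rodrigues(np.array(c["rvec"],float))[0]; return c,R,np.array(c["tvec"],float).ravel()
def toworld(n,p):
    c,R,t=cam(n); return R.T@(np.array(p)-t)
def pix2w(n,u,v,z):
    c,R,t=cam(n); x=(u-c["cx"])/c["fx"]; y=(v-c["cy"])/c["fy"]; a,b=x,y
    for _ in range(20):
        s=1+c["k1"]*(a*a+b*b); a,b=x/s,y/s
    d=R.T@np.array([a,b,1]); o=-R.T@t; return o+d*(z-o[2])/d[2]
def w2pix(n,P):
    c,R,t=cam(n); q=R@np.array(P)+t; a,b=q[:2]/q[2]; s=1+c["k1"]*(a*a+b*b)
    return c["fx"]*a*s+c["cx"],c["fy"]*b*s+c["cy"]
E
python3 - <<'E'
from h import *
s=sense(); print(s)
for n in ["top","scene"]:
    im=capture(n); cv2.imwrite(f"pics/{n}0.png",im)
    for th in ["plate_handle","other_handle","shaker_table"]:
        for d in find_in(n,th)[:4]: 
            w=toworld(n,d["at"]); print(n,th,round(d["conf"],2),w.round(3),np.round(w2pix(n,w)))
a=np.hstack([cv2.imread("pics/top0.png")]); 
E
```

```text
{'t': 0.0, 'joint_positions': array([ 6.39965277e+01,  1.58475718e+01,  8.62939475e+01, -1.27826032e-03,
        7.79631217e+01, -6.93355843e+00]), 'joint_vel': array([-0.07151261, -0.01992237, -0.12365059, -0.04744944, -0.01692861,
        0.02184639]), 'effort': array([ 6.23857686e-04, -4.04581761e+01, -2.37226743e+01,  6.97846804e-02,
        3.45609931e-02, -1.14678678e-04]), 'position': array([0.18763299, 0.54291973, 0.20461412]), 'orientation': array([-1.79895973e+02, -1.13915439e-02,  1.60930344e+02]), 'force': array([ 0.46811981, -0.09015912, -0.37150988]), 'moment': array([ 0.04531529,  0.03660175, -0.01695059]), 'finger_force': 0.0, 'grip_width': 0.09425010037498277}
top plate_handle 0.88 [ 0.557 -0.089  0.007] [289. 150.]
top plate_handle 0.87 [ 0.327 -0.103  0.006] [298. 238.]
top plate_handle 0.79 [ 0.196 -0.358  0.006] [405. 288.]
top plate_handle 0.57 [0.251 0.249 0.004] [156. 273.]
top shaker_table 0.62 [0.563 0.176 0.078] [181. 141.]
scene plate_handle 0.7 [ 0.341 -0.098  0.009] [271. 218.]
scene plate_handle 0.66 [0.259 0.252 0.004] [432. 250.]
scene plate_handle 0.65 [ 0.212 -0.353  0.008] [209. 157.]
scene plate_handle 0.61 [ 0.576 -0.087  0.005] [219. 294.]
scene other_handle 0.85 [ 0.538 -0.33   0.003] [134. 240.]
scene shaker_table 0.93 [0.614 0.192 0.076] [349. 349.]
```

View pics/top0.png

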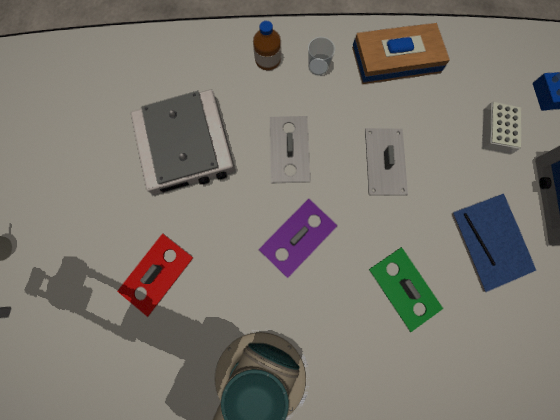

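View pics/scene0.png

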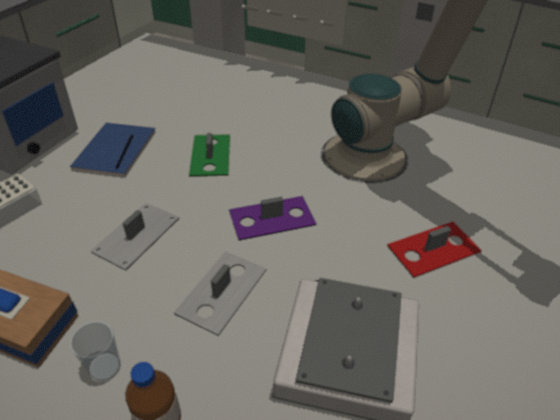

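The top picture shows candidates: steel two-hole plate at (290,149), steel four-corner-hole plate at (386,161), and coloured look-alikes: purple (298,238), red (156,274), green (405,289). The one meant is the steel plate at (290,149), since it is uncoloured and has two large holes. I'll confirm that in an enlarged crop, with the shaker at (182,140).

```bash
python3 - <<'E'
from h import *
im=cv2.imread("pics/top0.png"); c=im[85:205,125:325]
cv2.imwrite("pics/crop.png",cv2.resize(c,None,fx=4,fy=4,interpolation=cv2.INTER_CUBIC))
print(w2pix("top",[0,0,0]), w2pix("scene",[0,0,0]))
E
```

```text
(np.float64(259.5918178793382), np.float64(377.45009881934516)) (np.float64(363.6873700062962), np.float64(155.19962082542787))
```

View pics/crop.png

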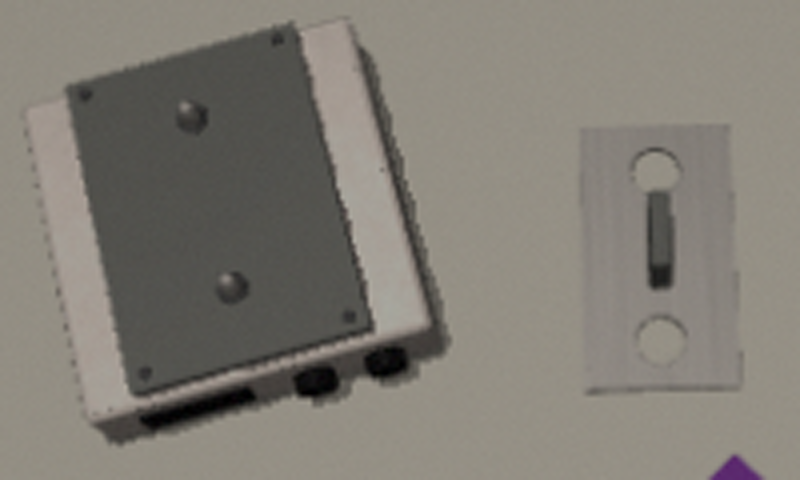

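The crop confirms it: the grey plate has two large holes at crop (656,170) and (661,340), with its handle between them. The studs are at crop (191,117) and (232,288), and the table screws at (85,94), (277,40), (349,317), (146,372).

```bash
python3 - <<'E'
from h import *
f=lambda u,v,z:pix2w("top",(u-1.5)/4+125,(v-1.5)/4+85,z)
def rep(name,a,b):
    d=a-b; print(name,a.round(4),b.round(4),"mid",((a+b)/2).round(4),"len",np.linalg.norm(d).round(4),"yaw",np.degrees(np.arctan2(d[1],d[0])).round(2))
rep("holes",f(656,170,.005),f(661,340,.005))
rep("studs",f(191,117,.086),f(232,288,.086))
q=[f(*p,.076) for p in [(85,94),(277,40),(349,317),(146,372)]]
print("screwmid",np.mean(q,0).round(4)); rep("s1",q[0],q[3]); rep("s2",q[1],q[2])
E
```

```text
holes [ 0.6204 -0.0899  0.005 ] [ 0.5037 -0.0889  0.005 ] mid [ 0.562  -0.0894  0.005 ] len 0.1167 yaw -0.51
studs [0.632 0.197 0.086] [0.5202 0.1679 0.086 ] mid [0.5761 0.1824 0.086 ] len 0.1155 yaw 14.58
screwmid [0.5797 0.184  0.076 ]
s1 [0.6558 0.2684 0.076 ] [0.473  0.2212 0.076 ] mid [0.5644 0.2448 0.076 ] len 0.1889 yaw 14.49
s2 [0.687  0.1472 0.076 ] [0.5029 0.0992 0.076 ] mid [0.5949 0.1232 0.076 ] len 0.1903 yaw 14.6
```

>>> {"fn": "carry_out", "kwargs": {
  "plan": [0.019,-0.031,0,0,0,0.0325,0,0.019,-0.031,0,0,0,0.0325,0,0.019,-0.031,0,0,0,0.0325,0,0.019,-0.031,0,0,0,0.0325,0,0.019,-0.031,0,0,0,0.0325,0,0.019,-0.031,0,0,0,0.0325,0,0.019,-0.031,0,0,0,0.0325,0,0.019,-0.031,0,0,0,0.0325,0,0.019,-0.031,0,0,0,0.0325,0,0.019,-0.031,0,0,0,0.0325,0],
  "grip_force": 40
}}

```text
t: 1.23
position: [0.3785, 0.2319, 0.2058]
orientation: [180.0, 0.0, 179.7]
force: [0.7, 1.0, 0.2]
grip_width: 0.0945
finger_force: 0.0
```

>>> {"fn": "carry_out", "kwargs": {
  "plan": [0.018,-0.031,0,0,0,0,0,0.018,-0.031,0,0,0,0,0,0.018,-0.031,0,0,0,0,0,0.018,-0.031,0,0,0,0,0,0.018,-0.031,0,0,0,0,0,0.018,-0.031,0,0,0,0,0,0.018,-0.031,0,0,0,0,0,0.018,-0.031,0,0,0,0,0,0,0,0,0,0,0,0,0,0,0,0,0,0,0]
}}

```text
t: 2.07
position: [0.5224, -0.0159, 0.2051]
orientation: [180.0, -0.0, 179.4]
force: [-1.2, 0.1, -0.4]
grip_width: 0.0942
finger_force: 0.0
```

>>> {"fn": "carry_out", "kwargs": {
  "plan": [0.02,-0.037,0,0,0,0,0,0.019,-0.036,0,0,0,0,0,0,0,0,0,0,0,0]
}}

```text
t: 2.32
position: [0.5636, -0.0914, 0.2053]
orientation: [-179.8, 0.2, 179.4]
force: [0.9, 1.3, 0.0]
grip_width: 0.0938
finger_force: 0.0
```

```bash
python3 - <<'E'
from h import *
import rig
print({k:getattr(rig,k) for k in dir(rig) if isinstance(getattr(rig,k),(int,float)) and k[0]!='_'}, [k for k in dir(rig) if k[0]!='_'])
s=sense(); print(s['t'],s['position'],s['orientation'])
cv2.imwrite("pics/w1.png",capture("wrist"))
for d in find_in("wrist","plate_handle")[:3]:
    w=toworld("wrist",d["at"]); print(d["conf"],w,w2pix("wrist",w))
print(w2pix("wrist",[.562,-.0894,.056]),w2pix("wrist",[.6204,-.0899,.006]),w2pix("wrist",[.5037,-.0889,.006]))
E
```

```text
{'grip_depth': 0.0188} ['Unreachable', 'calibration', 'capture', 'find_in', 'grip_depth', 'sense', 'sign_off']
2.3167 [ 0.56355915 -0.09138392  0.20531557] [-1.79785525e+02  1.66560130e-01  1.79439045e+02]
0.84 [ 0.38097839 -0.12057982  0.00499674] (np.float64(243.94294254759794), np.float64(25.44082439978709))
0.83 [ 0.55511264 -0.08234118  0.00752049] (np.float64(281.44268449819134), np.float64(188.04448129642984))
(np.float64(275.191207573107), np.float64(202.73863040197708)) (np.float64(275.5122419755702), np.float64(241.65623370743225)) (np.float64(275.2372997743757), np.float64(142.54997196317572))
```

View pics/w1.png

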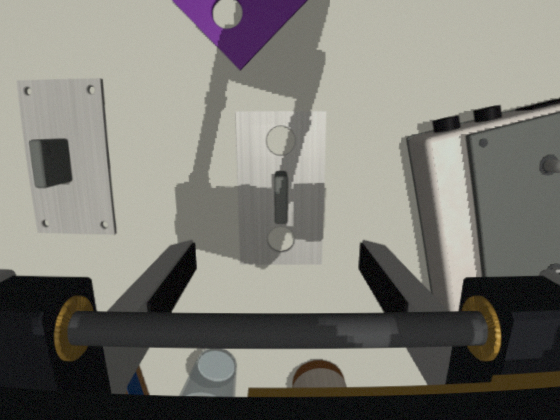

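The wrist picture shows the plate below, with holes at (281,140) and (281,238), and the handle around (281,172–223).

```bash
python3 - <<'E'
from h import *
for p,z in [((281,140),.006),((281,238),.006),((281,183),.056),((281,223),.03),((236,112),.006),((326,112),.006),((322,264),.006),((240,264),.006)]: print(p,pix2w("wrist",*p,z).round(4))
print(sense()['position'])
E
```

```text
(281, 140) [ 0.501  -0.0824  0.006 ]
(281, 238) [ 0.6159 -0.0833  0.006 ]
(281, 183) [ 0.5419 -0.0834  0.056 ]
(281, 223) [ 0.5906 -0.0834  0.03  ]
(236, 112) [ 0.47   -0.1317  0.006 ]
(326, 112) [ 0.471  -0.0326  0.006 ]
(322, 264) [ 0.6499 -0.0333  0.006 ]
(240, 264) [ 0.6488 -0.1337  0.006 ]
[ 0.56027172 -0.08656645  0.20509108]
```

>>> {"fn": "carry_out", "kwargs": {
  "plan": [0,0.002,-0.03,0,0,0,0,0,0,-0.03,0,0,0,0,0,0,-0.03,0,0,0,0,0,0,-0.03,0,0,0,0,0,0,-0.03,0,0,0,0,0,0,-0.02,0,0,0,0,0,0,-0.015,0,0,0,0,0,0,0,0,0,0,0,0,0,0,0,0,0,0]
}}

```text
t: 3.17
position: [0.5594, -0.0831, 0.0204]
orientation: [179.9, -0.1, 179.7]
force: [0.8, -0.2, -0.5]
grip_width: 0.0937
finger_force: 0.0
```

>>> {"fn": "carry_out", "kwargs": {
  "plan": [0,0,-0.004,0,0,0,150,0,0,0,0,0,0,150,0,0,0,0,0,0,200,0,0,0,0,0,0,255,0,0,0,0,0,0,255,0,0,0,0,0,0,255,0,0,0,0,0,0,255,0,0,0,0,0,0,255]
}}

```text
t: 3.83
position: [0.5607, -0.0853, 0.0166]
orientation: [180.0, 0.0, 179.5]
force: [0.1, 0.2, 0.6]
grip_width: 0.044
finger_force: 0.0
```

>>> {"fn": "carry_out", "kwargs": {
  "plan": [0,0,0,0,0,0,255,0,0,0,0,0,0,255,0,0,0,0,0,0,255,0,0,0,0,0,0,255,0,0,0,0,0,0,255,0,0,0,0,0,0,255,0,0,0,0,0,0,255,0,0,0,0,0,0,255]
}}

```text
t: 4.5
position: [0.5607, -0.0853, 0.0164]
orientation: [-180.0, -0.0, 179.6]
force: [0.1, -1.8, -0.2]
grip_width: 0.0137
finger_force: 40.0
```

>>> {"fn": "carry_out", "kwargs": {
  "plan": [0,0,0.015,0,0,0,255,0,0,0.03,0,0,0,255,0,0,0.03,0,0,0,255,0,0,0.03,0,0,0,255,0,0,0.03,0,0,0,255,0,0,0.015,0,0,0,255,0,0,0,0,0,0,255]
}}

```text
t: 5.08
position: [0.5628, -0.0854, 0.1701]
orientation: [-179.9, 0.4, 179.6]
force: [0.3, 0.5, -2.9]
grip_width: 0.0135
finger_force: 40.0
```

>>> {"fn": "carry_out", "kwargs": {
  "plan": [0.002,0.015,0,0,0,0.0262,255,0.002,0.03,0,0,0,0.0262,255,0.002,0.03,0,0,0,0.0262,255,0.002,0.03,0,0,0,0.0262,255,0.002,0.03,0,0,0,0.0262,255,0.002,0.03,0,0,0,0.0262,255,0.002,0.03,0,0,0,0.0262,255,0.002,0.03,0,0,0,0.0262,255,0,0.03,0,0,0,0.0262,255,0,0.014,0,0,0,0.0262,255]
}}

```text
t: 5.92
position: [0.575, 0.1874, 0.1641]
orientation: [179.8, -0.2, -165.2]
force: [0.8, 0.4, -3.2]
grip_width: 0.0136
finger_force: 40.0
```

>>> {"fn": "carry_out", "kwargs": {
  "plan": [0,0,0,0,0,0,255,0,0,0,0,0,0,255]
}}

```text
t: 6.08
position: [0.5757, 0.1836, 0.1649]
orientation: [-179.9, -0.2, -165.3]
force: [0.8, -1.7, -1.8]
grip_width: 0.0138
finger_force: 40.0
```

```bash
python3 - <<'E'
from h import *
s=sense(); print(s['t'],s['position'],s['orientation'],s['grip_width'],s['force'])
a=capture("wrist"); b=capture("top")
s=sense(); print(s['position'],s['orientation'])
cv2.imwrite("pics/w2.png",np.vstack([a[60:330],cv2.resize(b[80:215,115:255],(560,540),interpolation=cv2.INTER_CUBIC)[:320]]))
cv2.imwrite("pics/t2.png",b)
E
```

```text
6.0833 [0.57566734 0.1836236  0.1649383 ] [-179.94992962   -0.18013943 -165.34674461] 0.013780237598217967 [ 0.84288432 -1.69668732 -1.82403915]
[0.57618972 0.18238316 0.1656376 ] [-1.79945135e+02 -1.14469225e-01 -1.65481191e+02]
```

View pics/w2.png

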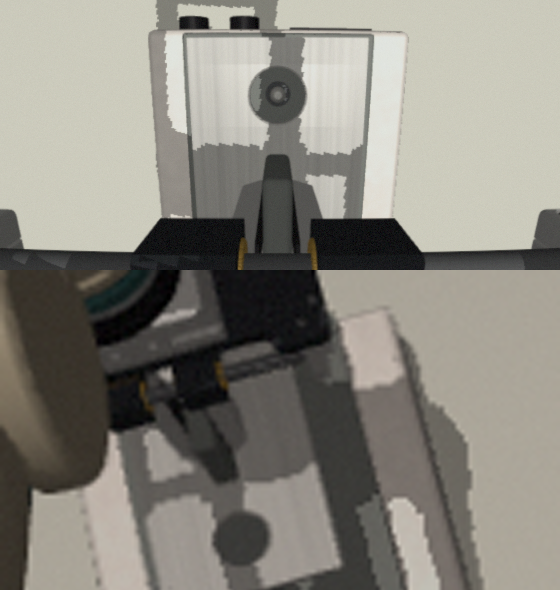

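In the wrist picture (top strip, row offset 60) the near hole is at (278,154) with the stud seen through it at (279,154). I'll compute the offset between their world positions.

```bash
python3 - <<'E'
from h import *
h=pix2w("wrist",277.5,154.5,.155); s=pix2w("wrist",278.5,154,.092)
c,R,t=cam("wrist"); print("cam",-R.T@t,"hole",h,"stud",s, "err", s-h)
for nm,P in (("hole",h),):
    d=sense()['position'][:2]-P[:2]; print("hole->tcp",d,np.hypot(*d),np.degrees(np.arctan2(d[1],d[0])))
im=capture("wrist")
g=cv2.cvtColor(im,cv2.COLOR_BGR2GRAY)
cv2.imwrite("pics/w3.png",cv2.resize(g[110:200,230:330],None,fx=6,fy=6,interpolation=cv2.INTER_CUBIC))
E
```

```text
cam [0.51024142 0.1643703  0.34564335] hole [0.5222566  0.16745083 0.155     ] stud [0.52567665 0.16910659 0.092     ] err [ 0.00342005  0.00165576 -0.063     ]
hole->tcp [0.05393312 0.01493232] 0.05596208977771581 15.475675679409903
```

View pics/w3.png

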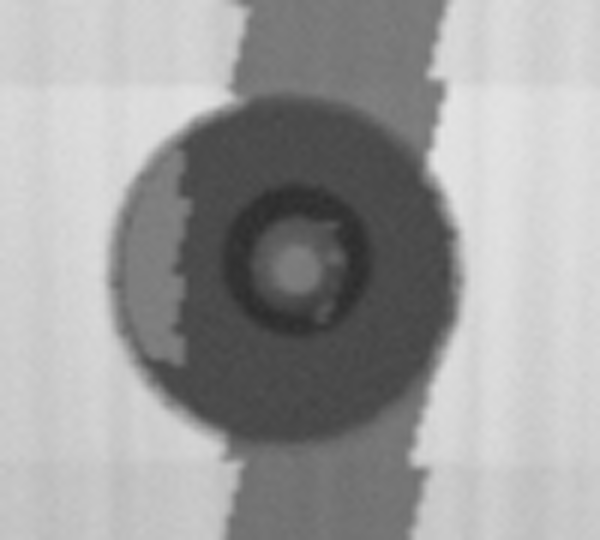

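>>> {"fn": "carry_out", "kwargs": {
  "plan": [0.003,0.001,-0.012,0,0,0,255,0,0,-0.012,0,0,0,255,0,0,-0.012,0,0,0,255,0,0,-0.01,0,0,0,255,0,0,0,0,0,0,255,0,0,0,0,0,0,255]
}}

```text
t: 6.73
position: [0.5793, 0.1841, 0.1196]
orientation: [180.0, -0.1, -165.5]
force: [0.7, 0.0, -2.8]
grip_width: 0.0136
finger_force: 40.0
```

```bash
python3 - <<'E'
from h import *
s=sense(); print(s['t'],s['position'],s['orientation'],s['force'])
a=capture("wrist"); b=capture("scene")
cv2.imwrite("pics/w4.png",np.hstack([cv2.resize(a[90:310,130:430],(400,293),interpolation=cv2.INTER_CUBIC),cv2.resize(b[230:406,260:500],(400,293),interpolation=cv2.INTER_CUBIC)]))
E
```

```text
6.7333 [0.57929703 0.1841212  0.11956647] [ 1.79995070e+02 -1.02018804e-01 -1.65485595e+02] [ 0.66283402  0.02485689 -2.77853208]
```

View pics/w4.png

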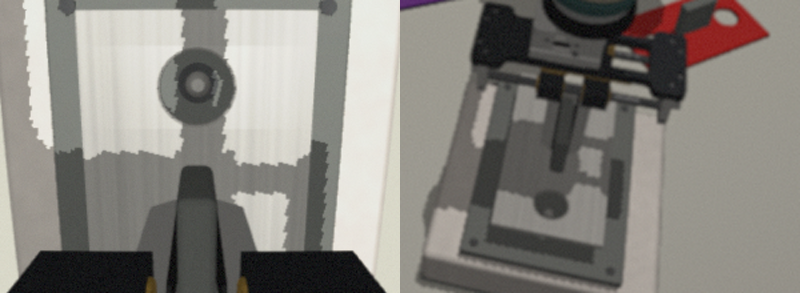

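The near stud is centred in its hole (198,85), the plate is parallel to the table, and the far stud shows inside the far hole (549,210). I'll lower it now.

>>> {"fn": "carry_out", "kwargs": {
  "plan": [0,0,-0.006,0,0,0,255,0,0,-0.006,0,0,0,255,0,0,-0.006,0,0,0,255,0,0,-0.004,0,0,0,255,0,0,0,0,0,0,255,0,0,0,0,0,0,255]
}}

```text
t: 7.33
position: [0.5794, 0.1848, 0.098]
orientation: [180.0, -0.1, -165.4]
force: [-0.4, -0.1, -2.6]
grip_width: 0.0134
finger_force: 40.0
```

>>> {"fn": "carry_out", "kwargs": {
  "plan": [0,0,-0.002,0,0,0,255,0,0,-0.002,0,0,0,255,0,0,0,0,0,0,255]
}}

```text
t: 7.58
position: [0.5795, 0.1848, 0.0942]
orientation: [180.0, -0.0, -165.4]
force: [-0.0, 0.1, -2.3]
grip_width: 0.0138
finger_force: 40.0
```

>>> {"fn": "carry_out", "kwargs": {
  "plan": [0,0,-0.001,0,0,0,255,0,0,0,0,0,0,255]
}}

```text
t: 7.75
position: [0.5796, 0.1848, 0.0934]
orientation: [180.0, -0.0, -165.4]
force: [-0.3, 0.0, -2.2]
grip_width: 0.0137
finger_force: 40.0
```

>>> {"fn": "carry_out", "kwargs": {
  "plan": [0,0,-0.001,0,0,0,255,0,0,0,0,0,0,255]
}}

```text
t: 7.92
position: [0.5797, 0.1849, 0.0925]
orientation: [180.0, 0.0, -165.4]
force: [-0.1, -0.0, -3.5]
grip_width: 0.0138
finger_force: 40.0
```

>>> {"fn": "carry_out", "kwargs": {
  "plan": [0,0,-0.001,0,0,0,255,0,0,0,0,0,0,255]
}}

```text
t: 8.08
position: [0.5798, 0.1848, 0.0924]
orientation: [180.0, 0.0, -165.4]
force: [-1.6, -0.3, 3.2]
grip_width: 0.0137
finger_force: 40.0
```

The plate is down: the load has reversed and z has stopped at seated height. Release and rise.

>>> {"fn": "carry_out", "kwargs": {
  "plan": [0,0,0,0,0,0,120,0,0,0,0,0,0,120,0,0,0,0,0,0,120,0,0,0,0,0,0,120,0,0,0,0,0,0,120,0,0,0,0,0,0,120]
}}

```text
t: 8.58
position: [0.5797, 0.1848, 0.0914]
orientation: [180.0, -0.0, -165.4]
force: [0.7, 0.9, 0.1]
grip_width: 0.0488
finger_force: 0.0
```

>>> {"fn": "carry_out", "kwargs": {
  "plan": [0,0,0.01,0,0,0,120,0,0,0.03,0,0,0,120,0,0,0.03,0,0,0,120,0,0,0.03,0,0,0,120,-0.03,0,0.03,0,0,0,120,-0.03,0,0.02,0,0,0,120,-0.03,0,0,0,0,0,120,-0.03,0,0,0,0,0,120,0,0,0,0,0,0,120]
}}

```text
t: 9.33
position: [0.4546, 0.1847, 0.2426]
orientation: [179.9, -0.1, -165.4]
force: [0.1, 0.5, 0.1]
grip_width: 0.0499
finger_force: 0.0
```

```bash
python3 - <<'E'
from h import *
s=sense(); print(s['t'],s['position'],s['grip_width'],s['force'])
a=capture("wrist"); b=capture("scene")
cv2.imwrite("pics/w5.png",np.hstack([cv2.resize(a,(400,300)),cv2.resize(b[230:410,260:500],(400,300),interpolation=cv2.INTER_CUBIC)]))
E
```

```text
9.3333 [0.45457419 0.18472177 0.24263653] 0.04988221774477068 [0.14275095 0.50352189 0.1479971 ]
```

View pics/w5.png

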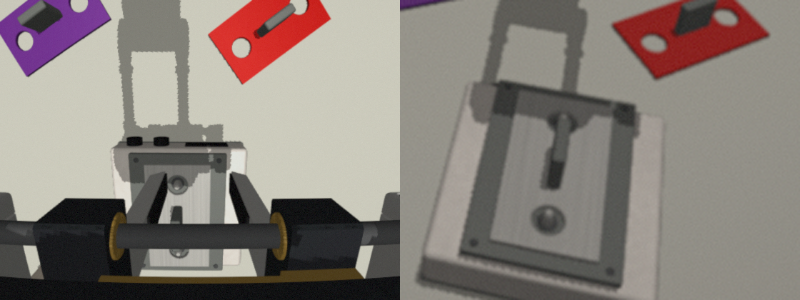

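Both studs stand through the holes, at (563,122) and (547,219) in the right half, and the plate lies flat. The gripper is clear.

```bash
python3 -c "
from rig import *
print(sign_off())"
```

```text
the job is handed in; nothing more can be done
None
```

The two-hole plate is on the shaker with both studs through its holes and lying flat, held until it touched down; the other plate was left alone, and the job was handed in at about 9.5 s.

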